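# Fit the punch into the tablet mould

### The arm

A 7-joint arm with a two-finger parallel gripper is mounted at the origin on the work surface. World frame = base frame: x ahead of the robot, y to its left, z up, the work surface at z = 0. Lengths are in m, angles in rad, forces in N, time in s.
With the tool pointing down it reaches from about 0.425 to 0.875 m from the base axis. Payload 8.4 kg.
Tool frame: the origin (TCP) lies at the very end of the fingers, on their centre line; the grasp point (between the pads) lies 19 mm behind it; z points along the fingers, y is the line along which they close (so a half turn about z gives the same grasp; the last joint's range is limited). The gripper opens to 85 mm and grips with 20 to 120 N. Pads are 22 mm wide; open, the fingers measure 114 mm over their backs; the gripper's body (76 mm by 85 mm) begins 54 mm behind the grasp point. The pads swing forward as they close: fully open they stand 13 mm farther back than shut.
Start: joints at [-1.428, 0.333, 0.04, 1.465, -0.013, 1.343, -0.059], TCP at [0.156, 0.631, 0.231] pointing down, gripper open.
Joint ranges: [-2.58, 2.58], [-0.38, 2.09], [-1.3, 1.39], [0.25, 2.4], [-1.5, 4.64], [0.08, 2.09], [-2.65, 2.65]. Speed limits (rad/s): [2.22, 2.22, 2.79, 2.79, 3.14, 3.14, 3.14].

### API

Orientations are given as a unit quaternion [x, y, z, w].
In Python, from cell import ctrl gives the robot as it stands. The module is installed in compiled form; this text tells all that it offers.
- The arm moves only by the tool jog_arm, never from a script. Its argument "motion" is a list of rows, each a list of 7 numbers: the turn, a rotation vector about the world's x, y, z in rad, then the shift along the world's x, y, z in cm, then the opening in per cent of the stroke, from 0 (shut) to 100 (fully open). A call has 1 to 12 rows; each row shifts and turns the commanded pose from where the row before left it; what a row does not reach is not made up. A row lasts 1/12 s, in which the tool goes at most 41.7 mm and 7.16 degrees, less where a joint would pass 70% of its speed; a pose out of reach is approached as far as the arm can. A call is refused whole if a number of a shift passes 4.17 or a number of a turn 0.125, either way. A call with a gripper value outside its range is refused whole. The fingers move at their own pace and stop on an object; the grip force is fixed at half the most. Time passes only in rows, so rows that do not move let the fingers close. It gives the time, the measured TCP pose, the force, the opening and the grip force at its end, in the units of the state.
- ctrl.get_obs(): the state, without advancing time (a new reading comes with each control period).
- ctrl.grab_frame(name): name is "side" or "top" or "wrist"; returns (picture, depth): 384x512x3 uint8, blue, green, red; 384x512 float32, m along the optical axis (not along the pixel's ray), 0 where there is no reading.
- ctrl.calibration(name): a dict with "K" (3x3 intrinsics, pixels), "xyz" and "attitude" of the camera in the world. Camera axes: x right, y down, z forward; pixel columns grow to the right and rows downward; lengths in m; the calibration is good to about 2 mm. A picture is of the moment at which its call begins: read the wrist's pose just before it. calibration takes no time and is no camera call; for the wrist camera it gives the pose at the moment of the call.
- ctrl.job_done(): hands the job in; it is judged then, once.
The state is a dict: "t": time; "joint_positions": joint angles; "joint_velocities": joint speeds; "effort": joint torques, N m; "tool_pos": TCP position; "eef_rot": TCP orientation; "contact_force": force on the tool from outside, world axes, zero at the start; "ft_torque": the same for the moment, N m; "opening": finger opening in m; "grip_force": force on a finger pad.
Only numpy, scipy, OpenCV 4.12 (cv2) and the standard library are available. Lean on these libraries where they do the work, as an engineer would, in place of code of your own. Each camera call takes 0.05 s, during which the arm holds its last target. There are 200 camera calls.

### The job

Take the orange-handled punch from the cork tray and fit it into the bore of the aluminium tablet-mould die: it is too tight to go in straight, so lean it clearly and bring one edge of its foot a little way into the bore first, then straighten it up and push it gently down, fully home with its collar flat on the die, and let go. Feel your way in: never load the die with more than 25 N, and leave the bottle, jar and beaker where they stand.

Things in the scene. Friction and masses are not known exactly. Their poses are not given: they have to be found in the camera images.
- punch_handle (a point): Middle of the orange handle of the loose punch (220 g, 82 mm tall, round about z, z up through the handle), on its axis 60 mm above the foot. From below: steel shank 26 mm wide, 32 long (lowest 2 mm stepped in to 24.4 wide), dark collar 40 wide, 6 thick, handle 30 wide, 44 long. Stands on the cork tray.
- punch_foot (a point): Centre of the punch's flat foot; z points up through the handle.
- bed: Fixed white plate 150 x 120 x 12 mm, origin under its centre, x along the long side. On it an aluminium die block 80 x 76 x 44 mm with one upright, sharp-edged through bore of 27.2 mm clear width (12-sided). The die is clamped and does not yield, but its bore is off the bed's centre by an unknown amount, up to 6 mm along the bed's x and also along its y. It may bear 25 N at most.
- die_mouth (a point): Nominal centre of the bore's mouth: on the bed's centre line at the height of the die's flat top, 56 mm above the table, z up. The true bore centre is up to 6 mm off it along the bed's x and y (see bed).
- ejector (a joint): Brass ejector plate sliding in the bore: its top is 14 mm below the mouth at 0; the value (m) is how far it is pushed down from there (starts 0 to 3 mm). It resists with about 5 N of friction all the way, has no spring and stays where left; the punch must push it to about 18 mm for the collar to reach the die.
- tray: Fixed round cork tray, 110 mm diameter, 10 mm thick, origin under its centre; the punch stands on it.
- amber_mid (a point): Amber glass bottle with black cap, 48 mm diameter, 100 mm tall; loose bystander; point at its centre.
- jar_mid (a point): White jar, 68 mm diameter, 90 mm tall; loose bystander; point at its centre.
- beaker_mid (a point): Glass beaker, 72 mm diameter at the rim, 85 mm tall; loose bystander; point at its centre.
Things that resemble listed ones, but are neither listed nor needed, are in the scene too. What is shaped like the bed but green, pink or turquoise is not meant.

How it is judged:
By the outcome, as a careful person would: the job done as asked, in the order asked, and still so for the second after the job is handed in, with the robot touching nothing.
It also fails if it takes over 67 s, if anything falls off the work surface, if the arm or the gripper's body presses on something with over 40 N, if the wrist force passes 120 N, or if a joint passes its speed limit or range.

## Working session

There is one attempt and no reset: what is moved stays moved. The work goes in short steps, Python scripts to look and compute and a tool call to move; the robot and the scene stay as the last step left them, time stands still between calls to the robot, and variables do not carry over. Pictures are saved under pics/ and viewed, at most 10 in all, crops included, and the job is handed in when it is done.

Besides the shell and the picture viewer there is one more tool, called as name(argument=value, ...) on one line, values as JSON. jog_arm: Moves the arm, as the interface text tells. Its arguments: {"type":"object","properties":{"motion":{"type":"array","items":{"type":"array","items":{"type":"number"}}}},"required":["motion"]}

```bash
mkdir -p pics; cat > h.py <<'E'
import numpy as np, cv2
from scipy.spatial.transform import Rotation as R
from cell import ctrl
def Rm(a):
    a=np.array(a,float)
    return a if a.shape==(3,3) else (R.from_quat(a).as_matrix() if a.size==4 else R.from_rotvec(a).as_matrix())
def ray(c,u,v):
    return Rm(c["attitude"])@np.linalg.solve(np.array(c["K"]),[u,v,1.0])
def onplane(c,u,v,z):
    d=ray(c,u,v); o=np.array(c["xyz"]); return o+d*(z-o[2])/d[2]
def dep(c,u,v,D): return np.array(c["xyz"])+ray(c,u,v)*D
def proj(c,p):
    q=np.array(c["K"])@(Rm(c["attitude"]).T@(np.array(p)-c["xyz"])); return q[:2]/q[2]
def grab(n,tag):
    c=ctrl.calibration(n); p,d=ctrl.grab_frame(n); cv2.imwrite(f"pics/{tag}.png",p); np.savez(f"pics/{tag}.npz",d=d,**{k:np.array(c[k]) for k in("K","xyz","attitude")}); return c,p,d
def load(tag):
    z=np.load(f"pics/{tag}.npz"); return z,cv2.imread(f"pics/{tag}.png"),z["d"]
E
python3 - <<'E'
from h import *
a=grab("top","top0");b=grab("side","side0")
for c in(a,b): print(c[0])
print(ctrl.get_obs())
cv2.imwrite("pics/both.png",cv2.resize(np.vstack([a[1],b[1]]),(448,600)) if 0 else np.hstack([cv2.resize(a[1],(400,300)),cv2.resize(b[1],(400,300))]))
E
```

```text
{'K': array([[359.58081216,   0.        , 258.55995827],
       [  0.        , 359.58081216, 190.86166946],
       [  0.        ,   0.        ,   1.        ]]), 'xyz': array([0.41808621, 0.05962304, 1.17221488]), 'attitude': array([-0.69900474,  0.71241331, -0.03972281,  0.04776765])}
{'K': array([[444.37827191,   0.        , 259.59338332],
       [  0.        , 444.37827191, 191.83448086],
       [  0.        ,   0.        ,   1.        ]]), 'xyz': array([ 0.25768617, -1.01580707,  0.88649801]), 'attitude': array([ 0.88568851, -0.09592363,  0.06245321, -0.44994902])}
{'t': 0.1, 'joint_positions': array([-1.42821963,  0.33387397,  0.03989158,  1.46617759, -0.01340757,
        1.34326119, -0.05851893]), 'joint_velocities': array([-2.27680180e-05, -3.78488620e-04,  1.91755127e-03, -2.07175124e-03,
       -4.50806184e-04,  1.28917140e-03, -5.47473236e-04]), 'effort': array([ 4.39855474e-03, -6.60027981e+01,  1.37076505e+00, -4.06476831e+01,
        1.71368534e-02,  9.10549541e-03, -2.09053570e-05]), 'tool_pos': array([0.15556507, 0.63070097, 0.2304912 ]), 'eef_rot': array([ 1.20620620e-01,  9.92698412e-01, -7.25886748e-04, -3.93253293e-05]), 'contact_force': array([-0.43862634,  0.53515295, -0.61057876]), 'ft_torque': array([0.02569478, 0.01930214, 0.01666367]), 'grip_force': 0.0, 'opening': 0.08534680750208234}
```

View pics/top0.png

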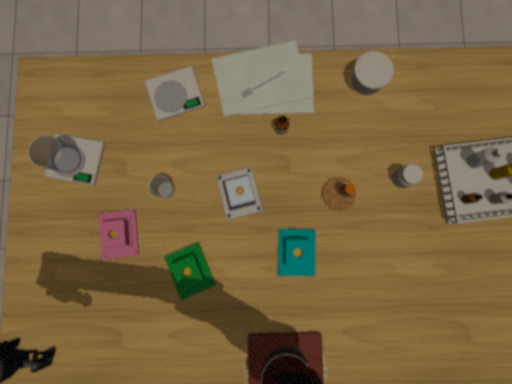

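View pics/side0.png

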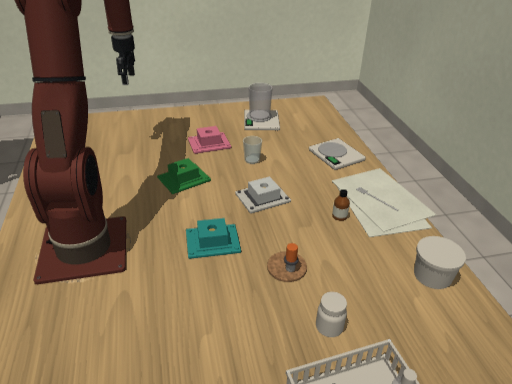

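The top view shows the punch at (346,188) on the cork tray (338,194) and the white bed with die at (240,190). The green (188,270), pink (115,233) and turquoise (297,252) beds are decoys. The amber bottle is at (282,123), the jar at (408,175) and the beaker at (162,186). In the side view the orange handle is at (292,253) and the white bed at (263,192). The only other orange-brown candidate is the amber bottle at side (341,205), so I choose the one on the cork.

```bash
cat > m1.py <<'E'
from h import *
c,p,d=load("top0"); hsv=cv2.cvtColor(p,cv2.COLOR_BGR2HSV)
m=cv2.inRange(hsv,(3,190,120),(16,255,255)); n,l,s,ce=cv2.connectedComponentsWithStats(m)
for i in range(1,n):
    if s[i,4]>15: print("top org",ce[i],s[i],onplane(c,*ce[i],.085))
c2,p2,d2=load("side0"); h2=cv2.cvtColor(p2,cv2.COLOR_BGR2HSV)
m=cv2.inRange(h2,(3,190,120),(14,255,255)); n,l,s,ce=cv2.connectedComponentsWithStats(m)
for i in range(1,n):
    if s[i,4]>15: print("side org",ce[i],s[i],onplane(c2,*ce[i],.07))
# white bed: top rim
x0,y0=205,155; w=cv2.inRange(hsv[y0:230,x0:275],(0,0,120),(179,60,255)); cs,_=cv2.findContours(w,cv2.RETR_EXTERNAL,cv2.CHAIN_APPROX_NONE)
k=max(cs,key=cv2.contourArea); r=cv2.minAreaRect(k); b=cv2.boxPoints(r)+[x0,y0]; q=np.array([onplane(c,*u,.012) for u in b]); print("bed",r,q.round(3),q.mean(0),np.linalg.norm(np.diff(q,axis=0),axis=1))
for n_,u in dict(amber=(282,121),jar=(409,175),beaker=(162,184),tray=(338,194)).items(): print(n_,onplane(c,*u,.01 if n_=="tray" else .09))
a=cv2.resize(p[150:240,200:380],None,fx=4,fy=4,interpolation=cv2.INTER_CUBIC); cv2.imwrite("pics/crop0.png",cv2.resize(np.hstack([p2[160:300,220:320],p2[160:300,220:320]]),(10,10)) if 0 else cv2.resize(p2[165:290,230:330],None,fx=4.5,fy=4.5,interpolation=cv2.INTER_CUBIC))
E
python3 m1.py
```

```text
top org [349.84931507 188.54794521] [346 184   9  10  73] [ 0.555101   -0.20681717  0.085     ]
side org [290.9924812  251.88721805] [287 244  11  18 133] [ 0.55188925 -0.20373237  0.07      ]
bed ((33.73529815673828, 37.9411735534668), (44.86908721923828, 36.38034439086914), 75.96376037597656) [[0.616 0.211 0.012]
 [0.643 0.095 0.012]
 [0.499 0.062 0.012]
 [0.473 0.176 0.012]] [0.55762393 0.13618443 0.012     ] [0.11911589 0.14729149 0.11729275]
amber [ 0.77003364 -0.00604209  0.09      ]
jar [ 0.59233512 -0.38649103  0.09      ]
beaker [0.57979877 0.36487951 0.09      ]
tray [ 0.54748723 -0.18599489  0.01      ]
```

View pics/crop0.png

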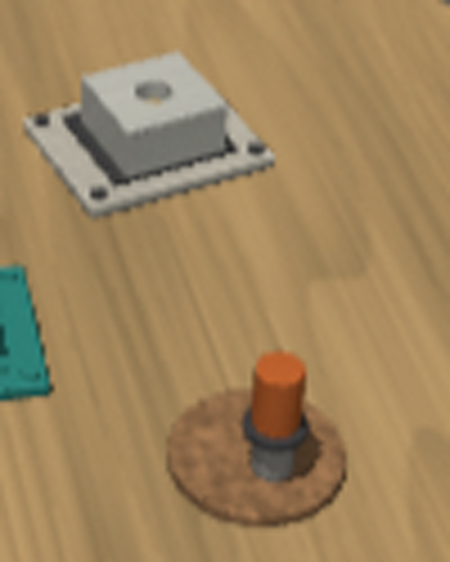

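The crop confirms it: an orange handle over a dark collar and steel shank, standing on cork, and the white bed with its grey die and bore. The punch is at about (0.553, -0.205) and the bed at about (0.558, 0.136). I'll pass above the bed for a close look on the way.

jog_arm(motion=[[0, 0, 0, 2.4, -3.3, 0.2, 100], [0, 0, 0, 2.4, -3.3, 0.2, 100], [0, 0, 0, 2.4, -3.3, 0.2, 100], [0, 0, 0, 2.4, -3.3, 0.2, 100], [0, 0, 0, 2.4, -3.3, 0.2, 100], [0, 0, 0, 2.4, -3.3, 0.2, 100], [0, 0, 0, 2.4, -3.3, 0.2, 100], [0, 0, 0, 2.4, -3.3, 0.2, 100], [0, 0, 0, 2.4, -3.3, 0.2, 100], [0, 0, 0, 2.4, -3.3, 0.2, 100], [0, 0, 0, 2.4, -3.3, 0.2, 100], [0, 0, 0, 2.4, -3.3, 0.2, 100]])

```text
t: 1.1
tool_pos: [0.4443, 0.2331, 0.2553]
eef_rot: [0.121, 0.993, 0.0, -0.0]
contact_force: [1.0, 1.4, 0.7]
opening: 0.0853
grip_force: 0.0
```

jog_arm(motion=[[0, 0, 0, 2.4, -3.3, 0, 100], [0, 0, 0, 2.4, -3.3, 0, 100], [0, 0, 0, 2.0, -2.8, 0, 100], [0, 0, 0, 0, 0, 0, 100], [0, 0, 0, 0, 0, 0, 100]])

```text
t: 1.52
tool_pos: [0.5124, 0.1387, 0.255]
eef_rot: [0.123, 0.992, -0.0, -0.0]
contact_force: [-0.2, 0.3, -0.3]
opening: 0.0852
grip_force: 0.0
```

```bash
python3 - <<'E'
from h import *
o=ctrl.get_obs(); c,p,d=grab("wrist","w1")
T=Rm(o["eef_rot"]); print(o["t"],o["tool_pos"],T.round(3)); print("cam in tool",T.T@(c["xyz"]-o["tool_pos"]),(T.T@Rm(c["attitude"])).round(3)); print(c["K"][0])
print("die mouth px",proj(c,[.558,.136,.056]))
E
```

```text
1.5167 [0.51238684 0.13870391 0.25500444] [[-0.97   0.244 -0.   ]
 [ 0.244  0.97  -0.001]
 [ 0.    -0.001 -1.   ]]
cam in tool [ 0.07979811 -0.0002462  -0.14246734] [[-0.001 -0.951 -0.31 ]
 [ 1.    -0.    -0.001]
 [ 0.001 -0.31   0.951]]
[341.89387179   0.         245.54620105]
die mouth px [254.34519892 201.27230553]
```

View pics/w1.png

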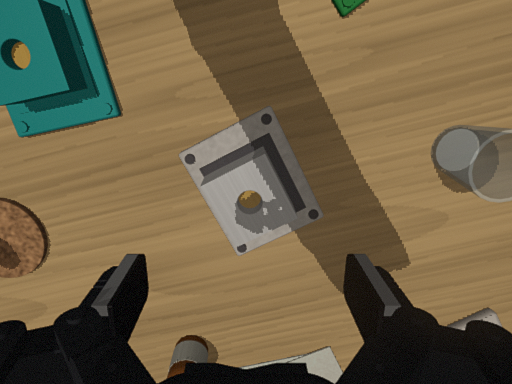

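The die is at the centre, with the bore mouth around (250,202) and the brass ejector visible in it. The turquoise decoy is upper left, the beaker is at right and the cork tray is at the left edge.

```bash
cat > bore.py <<'E'
from h import *
import sys
def bore(tag,guess=(.558,.136),z=.056):
    c,p,d=load(tag); u0,v0=proj(c,[*guess,z]).astype(int); s=34
    uu,vv=np.meshgrid(np.arange(u0-s,u0+s),np.arange(v0-s,v0+s)); D=d[vv,uu]
    P=np.stack([dep(c,a,b,e) for a,b,e in zip(uu.ravel(),vv.ravel(),D.ravel())]).reshape(*uu.shape,3)
    top=np.abs(P[...,2]-z)<.004; print("top z",np.median(P[...,2][top]))
    hole=(P[...,2]<z-.007).astype(np.uint8)
    n,l,st,ce=cv2.connectedComponentsWithStats(hole)
    hsv=cv2.cvtColor(p,cv2.COLOR_BGR2HSV)[vv,uu]; sat=(hsv[...,1]>70).astype(np.uint8)
    for nm,m in(("depth",hole),("sat",sat)):
        n,l,st,ce=cv2.connectedComponentsWithStats(m)
        for i in range(1,n):
            if st[i,4]>150 and st[i,4]<2500: print(nm,ce[i]+[u0-s,v0-s],st[i],onplane(c,*(ce[i]+[u0-s,v0-s]),z))
    return c,p,d
if __name__=="__main__":
    c,p,d=bore(sys.argv[1]); u,v=proj(c,[.558,.136,.056]).astype(int)
    cv2.imwrite(f"pics/{sys.argv[1]}_c.png",cv2.resize(p[v-50:v+50,u-50:u+50],None,fx=6,fy=6,interpolation=cv2.INTER_NEAREST))
E
python3 bore.py w1
```

```text
top z 0.055811628686566084
depth [282.12598425 177.01574803] [ 52   0  16  30 254] [0.53900914 0.17031467 0.056     ]
depth [249.11246944 200.86308068] [ 17  24  25  21 409] [0.55619432 0.13071965 0.056     ]
depth [279.07284768 230.50993377] [ 44  56  24  12 151] [0.59763812 0.15415768 0.056     ]
sat [249.27124183 198.81372549] [ 18  23  23  18 306] [0.55399331 0.13144098 0.056     ]
```

View pics/w1_c.png

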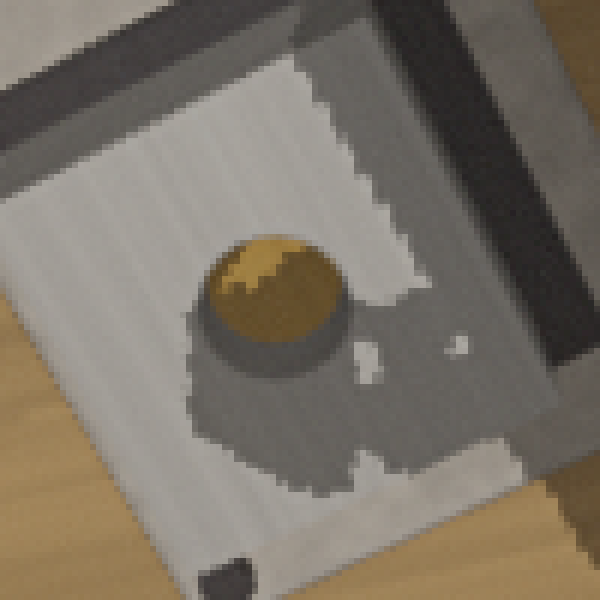

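jog_arm(motion=[[0, 0, 0, 0.0, -3.5, 0, 100], [0, 0, 0, 0.0, -3.5, 0, 100], [0, 0, 0, 0.0, -3.5, 0, 100], [0, 0, 0, 0.0, -3.5, 0, 100], [0, 0, 0, 0.0, -3.5, 0, 100], [0, 0, 0, 0.0, -3.5, 0, 100], [0, 0, 0, 0.0, -3.5, 0, 100], [0, 0, 0, 0.0, -3.5, 0, 100], [0, 0, 0, 0.0, -3.5, 0, 100], [0, 0, 0, 0.0, -3.0, 0, 100], [0, 0, 0, 0.0, 0, 0, 100], [0, 0, 0, 0.0, 0, 0, 100]])

```text
t: 2.57
tool_pos: [0.5114, -0.2043, 0.255]
eef_rot: [0.121, 0.993, -0.0, -0.0]
contact_force: [0.1, 0.6, -0.6]
opening: 0.0858
grip_force: 0.0
```

The bore mouth spans crop 198–352 by 235–378, so its centre is at about full-image (249.3, 201.5) and its diameter of about 25.5 px matches 27 mm. Next I'll look at the punch from above.

```bash
python3 - <<'E'
from h import *
c1,_,_=load("w1"); print("bore",onplane(c1,249.3,201.5,.056))
c,p,d=grab("wrist","w2"); hsv=cv2.cvtColor(p,cv2.COLOR_BGR2HSV)
m=cv2.inRange(hsv,(3,180,90),(14,255,255)); n,l,s,ce=cv2.connectedComponentsWithStats(m)
for i in range(1,n):
    if s[i,4]>60: print("org",ce[i],s[i])
i=1+np.argmax(s[1:,4]); vv,uu=np.where(l==i)
P=np.array([dep(c,a,b,d[b,a]) for a,b in zip(uu,vv)]); t=P[np.abs(P[:,2]-.092)<.003]
print("top disc",len(t),t.mean(0),(t.min(0)+t.max(0))/2,np.ptp(t,axis=0))
print("expected px",proj(c,[.553,-.205,.092]))
E
```

```text
bore [0.55694158 0.13073904 0.056     ]
org [254.34642032 203.23787529] [241 182  30  40 866]
org [458.5890411  323.26712329] [447 318  23  12 146]
top disc 663 [ 0.55055385 -0.20490901  0.09167449] [ 0.55111553 -0.20499484  0.09157863] [0.02845658 0.02786781 0.00503481]
expected px [255.96168983 209.95090384]
```

View pics/w2.png

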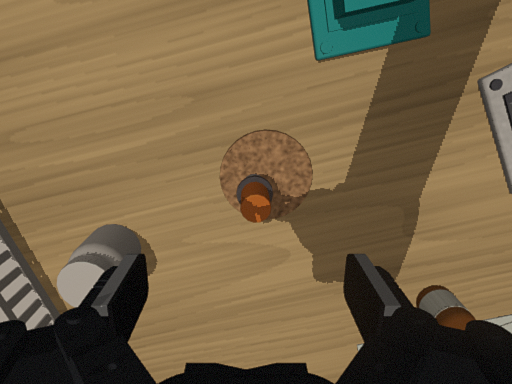

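The orange handle top is at about (257,208), collar and tray are behind it, and the jar is well to the left at (85,280). The punch axis is at (0.551, -0.205). I'll align the tool with world y and descend over the handle.

jog_arm(motion=[[0, 0, 0.082, 1.32, 0, -1.5, 100], [0, 0, 0.082, 1.32, 0, -1.5, 100], [0, 0, 0.082, 1.32, -0.07, -1.5, 100], [0, 0, 0, 0, 0, -2.5, 100], [0, 0, 0, 0, 0, -2.8, 100], [0, 0, 0, 0, 0, -2.8, 100], [0, 0, 0, 0, 0, -2.8, 100], [0, 0, 0, 0, 0, -2.5, 100], [0, 0, 0, 0, 0, -1.4, 100], [0, 0, 0, 0, 0, -1.0, 100], [0, 0, 0, 0, 0, 0, 100], [0, 0, 0, 0, 0, 0, 100]])

```text
t: 3.62
tool_pos: [0.5518, -0.2041, 0.0529]
eef_rot: [-0.003, 1.0, 0.0, 0.0]
contact_force: [0.5, 0.1, 0.0]
opening: 0.0857
grip_force: 0.0
```

jog_arm(motion=[[0, 0, 0, 0, 0, 0, 20], [0, 0, 0, 0, 0, 0, 20], [0, 0, 0, 0, 0, 0, 20], [0, 0, 0, 0, 0, 0, 20], [0, 0, 0, 0, 0, 0, 0], [0, 0, 0, 0, 0, 0, 0], [0, 0, 0, 0, 0, 0, 0], [0, 0, 0, 0, 0, 0, 0]])

```text
t: 4.28
tool_pos: [0.5516, -0.2048, 0.053]
eef_rot: [-0.002, 1.0, 0.0, 0.0]
contact_force: [-0.5, 1.3, 6.6]
opening: 0.0292
grip_force: 58.7
```

Gripped, with the opening at 29 mm. Next: lift and carry.

jog_arm(motion=[[0, 0, 0, 0, 0, 2.0, 0], [0, 0, 0, 0, 0, 3.6, 0], [0, 0, 0, 0, 0, 3.6, 0], [0, 0, 0, 0, 0, 3.6, 0], [0, 0, 0, 0, 4.0, 0.6, 0], [0, 0, 0, 0, 4.0, 0.6, 0], [0, 0, 0, 0, 4.0, 0, 0], [0, 0, 0, 0, 4.0, 0, 0], [0, 0, 0, 0, 4.0, 0, 0], [0, 0, 0, 0, 4.0, 0, 0], [0, 0, 0, 0, 4.0, 0, 0], [0, 0, 0, 0, 3.8, 0, 0]])

```text
t: 5.28
tool_pos: [0.5505, 0.1156, 0.1921]
eef_rot: [-0.002, 1.0, 0.0, -0.0]
contact_force: [2.3, -0.1, -2.5]
opening: 0.0286
grip_force: 60.0
```

jog_arm(motion=[[0.0875, 0, 0, 0.2, 0.2, -1.0, 0], [0.0875, 0, 0, 0.2, 0.2, -1.0, 0], [0.0875, 0, 0, 0.2, 0.1, -1.0, 0], [0.0875, 0, 0, 0, 0, -1.0, 0], [0, 0, 0, 0, 0, 0, 0], [0, 0, 0, 0, 0, 0, 0]])

```text
t: 5.78
tool_pos: [0.5567, 0.1164, 0.1513]
eef_rot: [-0.0, 0.985, 0.173, -0.001]
contact_force: [0.4, 0.1, -2.8]
opening: 0.0288
grip_force: 60.2
```

```bash
python3 - <<'E'
from h import *
o=ctrl.get_obs(); print(o["t"],o["tool_pos"],Rm(o["eef_rot"]).round(3).tolist(),o["contact_force"])
c,p,d=grab("wrist","w3"); c2,p2,d2=grab("side","s3")
u,v=proj(c2,[.557,.13,.1]).astype(int)
cv2.imwrite("pics/v3.png",np.hstack([cv2.resize(p,(400,300)),cv2.resize(p2[v-50:v+40,u-60:u+60],(400,300),interpolation=cv2.INTER_CUBIC)])); print(u,v)
E
```

```text
5.7833 [0.55666707 0.11637352 0.15128726] [[-1.0, 0.0, -0.001], [-0.0, 0.94, 0.34], [0.001, 0.34, -0.94]] [ 0.38802081  0.08492927 -2.75910639]
263 173
```

View pics/v3.png

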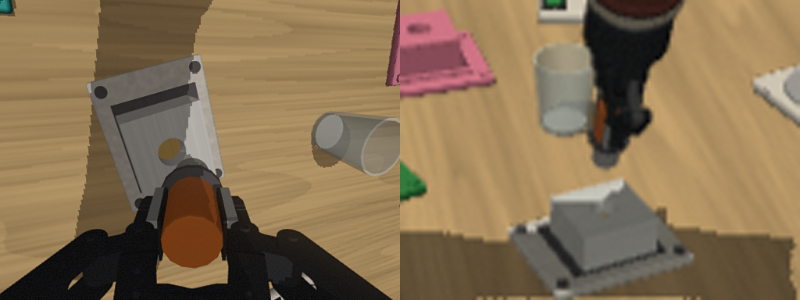

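The left half (wrist) shows the leaning punch with the bore just ahead at about full-image (220,193). The right half (side) shows the punch above the die, clear of everything. I'll quickly recheck the bore and the punch's seat in the hand from here.

```bash
python3 - <<'E'
from h import *
c,p,d=load("w3"); tcp=np.array([.55667,.11637,.15129]); ax=np.array([0,-.34,.94])
hsv=cv2.cvtColor(p,cv2.COLOR_BGR2HSV)
m=cv2.inRange(hsv,(3,180,60),(14,255,255)); n,l,s,ce=cv2.connectedComponentsWithStats(m); i=1+np.argmax(s[1:,4]); vv,uu=np.where(l==i)
P=np.array([dep(c,a,b,d[b,a]) for a,b in zip(uu,vv)])-tcp; h=P@ax; print("h max",np.percentile(h,[50,90,99]))
t=P[np.abs(h-np.percentile(h,97))<.0025]; e=np.array([0,.94,.34]); print("disc x mid,e mid",[(q.min()+q.max())/2*1e3 for q in(t[:,0],t@e)],[np.ptp(q)*1e3 for q in(t[:,0],t@e)])
# bore rim from depth
u0,v0=proj(c,[.557,.1307,.056]).astype(int); print(u0,v0)
m=cv2.inRange(hsv,(8,70,20),(40,255,255)); m[:v0-25]=0;m[v0+25:]=0;m[:,:u0-25]=0;m[:,u0+25:]=0
n,l,s,ce=cv2.connectedComponentsWithStats(m); i=1+np.argmax(s[1:,4]); print(s[i],ce[i])
cv2.imwrite("pics/v4.png",cv2.resize(p[v0-30:v0+30,u0-40:u0+40],None,fx=9,fy=9,interpolation=cv2.INTER_NEAREST))
E
```

```text
h max [0.03812922 0.03927395 0.03997796]
disc x mid,e mid [np.float64(0.10979448991582652), np.float64(-0.4125901097859208)] [np.float64(29.948491609476214), np.float64(28.80446646207765)]
220 193
[202 177  29  27 585] [216.44957265 190.21025641]
```

View pics/v4.png

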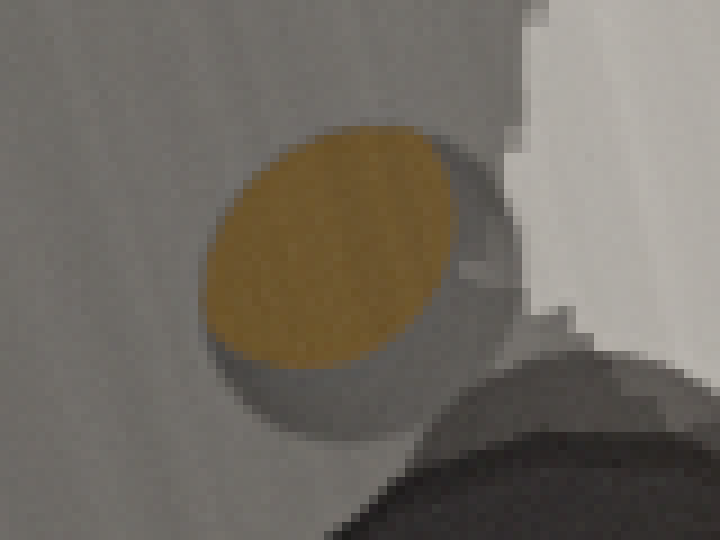

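The rim in the crop runs from 200 to 522 across and 122 to 442 down, which puts its centre at about full-image (219.6, 193.8). The punch sits centred in the hand.

```bash
python3 - <<'E'
from h import *
c,p,d=load("w3"); print(onplane(c,219.6,193.8,.056), proj(c,[.557,.1307,.056]))
E
```

```text
[0.5573462  0.13005163 0.056     ] [220.44320904 193.25452474]
```

jog_arm(motion=[[0, 0, 0, 0.06, 0.17, -1.5, 0], [0, 0, 0, 0, 0, -1.5, 0], [0, 0, 0, 0, 0, -1.2, 0], [0, 0, 0, 0, 0, -0.6, 0], [0, 0, 0, 0, 0, 0, 0], [0, 0, 0, 0, 0, 0, 0]])

```text
t: 6.38
tool_pos: [0.5575, 0.12, 0.1037]
eef_rot: [-0.002, 0.985, 0.174, -0.0]
contact_force: [0.9, -0.7, -1.9]
opening: 0.0287
grip_force: 60.2
```

jog_arm(motion=[[0, 0, 0, 0, 0, -0.1, 0], [0, 0, 0, 0, 0, -0.1, 0], [0, 0, 0, 0, 0, -0.1, 0], [0, 0, 0, 0, 0, 0, 0], [0, 0, 0, 0, 0, 0, 0]])

```text
t: 6.8
tool_pos: [0.5579, 0.12, 0.1015]
eef_rot: [-0.002, 0.985, 0.174, 0.001]
contact_force: [-0.2, 0.0, -3.2]
opening: 0.0286
grip_force: 60.2
```

jog_arm(motion=[[0, 0, 0, -0.05, -0.18, 0, 0], [0, 0, 0, 0, 0, -0.1, 0], [0, 0, 0, 0, 0, -0.1, 0], [0, 0, 0, 0, 0, 0, 0], [0, 0, 0, 0, 0, 0, 0], [0, 0, 0, 0, 0, 0, 0]])

```text
t: 7.3
tool_pos: [0.5573, 0.1183, 0.0993]
eef_rot: [-0.002, 0.985, 0.174, 0.0]
contact_force: [-0.3, 0.2, -1.8]
opening: 0.0286
grip_force: 60.2
```

jog_arm(motion=[[0, 0, 0, 0, 0, -0.1, 0], [0, 0, 0, 0, 0, 0, 0], [0, 0, 0, 0, 0, -0.1, 0], [0, 0, 0, 0, 0, 0, 0], [0, 0, 0, 0, 0, 0, 0]])

```text
t: 7.72
tool_pos: [0.5573, 0.1183, 0.0972]
eef_rot: [-0.002, 0.985, 0.174, 0.0]
contact_force: [-0.4, -0.3, -2.9]
opening: 0.0287
grip_force: 60.2
```

The low edge is about 3.4 mm into the bore with no contact. Now I'll feel for the -y wall.

jog_arm(motion=[[0, 0, 0, 0, -0.08, 0, 0], [0, 0, 0, 0, 0, 0, 0], [0, 0, 0, 0, -0.07, 0, 0], [0, 0, 0, 0, 0, 0, 0], [0, 0, 0, 0, 0, 0, 0]])

```text
t: 8.13
tool_pos: [0.5574, 0.1166, 0.0973]
eef_rot: [-0.002, 0.985, 0.174, 0.0]
contact_force: [0.9, 0.8, -1.3]
opening: 0.0288
grip_force: 60.2
```

jog_arm(motion=[[0, 0, 0, 0, -0.05, 0, 0], [0, 0, 0, 0, 0, 0, 0], [0, 0, 0, 0, 0, 0, 0]])

```text
t: 8.38
tool_pos: [0.5574, 0.1163, 0.0973]
eef_rot: [-0.002, 0.985, 0.174, 0.0]
contact_force: [0.2, -0.2, -1.7]
opening: 0.029
grip_force: 60.2
```

jog_arm(motion=[[0, 0, 0, 0, -0.05, 0, 0], [0, 0, 0, 0, 0, 0, 0], [0, 0, 0, 0, 0, 0, 0]])

```text
t: 8.63
tool_pos: [0.5573, 0.116, 0.0973]
eef_rot: [-0.002, 0.985, 0.174, 0.0]
contact_force: [-0.3, 1.2, -2.8]
opening: 0.029
grip_force: 60.2
```

jog_arm(motion=[[0, 0, 0, 0, -0.05, 0, 0], [0, 0, 0, 0, 0, 0, 0], [0, 0, 0, 0, 0, 0, 0]])

```text
t: 8.88
tool_pos: [0.5573, 0.1158, 0.0974]
eef_rot: [-0.002, 0.985, 0.174, 0.0]
contact_force: [0.1, 3.7, -2.4]
opening: 0.0288
grip_force: 60.1
```

Light contact with the -y wall (3.7 N) gives a bore centre y of about 0.131, which agrees with the camera. I'll straighten up in two halves.

jog_arm(motion=[[-0.043, 0, 0, 0, 0.21, 0, 0], [-0.043, 0, 0, 0, 0.21, 0, 0], [-0.043, 0, 0, 0, 0.21, 0, 0], [-0.043, 0, 0, 0, 0.21, 0, 0], [0, 0, 0, 0, 0, 0, 0], [0, 0, 0, 0, 0, 0, 0]])

```text
t: 9.38
tool_pos: [0.5572, 0.1242, 0.0973]
eef_rot: [-0.003, 0.996, 0.089, 0.0]
contact_force: [0.4, -0.7, -2.1]
opening: 0.029
grip_force: 61.0
```

jog_arm(motion=[[-0.0445, 0, 0, 0, 0.165, 0, 0], [-0.0445, 0, 0, 0, 0.165, 0, 0], [-0.0445, 0, 0, 0, 0.165, 0, 0], [-0.0445, 0, 0, 0, 0.165, 0, 0], [0, 0, 0, 0, 0, 0, 0], [0, 0, 0, 0, 0, 0, 0]])

```text
t: 9.88
tool_pos: [0.5572, 0.1299, 0.097]
eef_rot: [-0.002, 1.0, 0.001, -0.0]
contact_force: [-1.3, -0.7, -2.5]
opening: 0.0287
grip_force: 61.5
```

jog_arm(motion=[[0, 0, 0, 0, 0.06, 0, 0], [0, 0, 0, 0, 0, 0, 0], [0, 0, 0, 0, 0, -0.05, 0], [0, 0, 0, 0, 0, 0, 0], [0, 0, 0, 0, 0, -0.05, 0], [0, 0, 0, 0, 0, 0, 0], [0, 0, 0, 0, 0, 0, 0]])

```text
t: 10.47
tool_pos: [0.5576, 0.1301, 0.0966]
eef_rot: [-0.002, 1.0, -0.0, 0.0]
contact_force: [-1.1, -1.9, 1.8]
opening: 0.0288
grip_force: 62.0
```

jog_arm(motion=[[0, 0, 0, 0, 0, 0.05, 0], [0, 0, 0, -0.08, -0.06, 0, 0], [0, 0, 0, 0, 0, 0, 0], [0, 0, 0, -0.08, 0, 0, 0], [0, 0, 0, 0, 0, 0, 0], [0, 0, 0, 0, 0, 0, 0]])

```text
t: 10.97
tool_pos: [0.5561, 0.1305, 0.097]
eef_rot: [-0.002, 1.0, 0.0, 0.0]
contact_force: [2.0, 0.8, -0.3]
opening: 0.0284
grip_force: 61.6
```

jog_arm(motion=[[0, 0, 0, -0.08, 0, 0, 0], [0, 0, 0, 0, 0, 0, 0], [0, 0, 0, 0, 0, 0, 0]])

```text
t: 11.22
tool_pos: [0.5556, 0.1305, 0.0971]
eef_rot: [-0.002, 1.0, 0.0, 0.001]
contact_force: [5.0, 1.9, -1.4]
opening: 0.0288
grip_force: 61.5
```

jog_arm(motion=[[0, 0, 0, 0.15, 0, 0, 0], [0, 0, 0, 0.1, 0, 0, 0], [0, 0, 0, 0, 0, 0, 0], [0, 0, 0, 0.06, 0, 0, 0], [0, 0, 0, 0, 0, 0, 0], [0, 0, 0, 0, 0, 0, 0]])

```text
t: 11.72
tool_pos: [0.5577, 0.1302, 0.0965]
eef_rot: [-0.002, 1.0, -0.0, -0.0]
contact_force: [-0.5, 1.6, -1.3]
opening: 0.029
grip_force: 61.6
```

jog_arm(motion=[[0, 0, 0, 0.07, 0, 0, 0], [0, 0, 0, 0, 0, 0, 0], [0, 0, 0, 0, 0, 0, 0]])

```text
t: 11.97
tool_pos: [0.5584, 0.1303, 0.0965]
eef_rot: [-0.002, 1.0, -0.0, -0.0]
contact_force: [-2.1, 1.4, -3.0]
opening: 0.0289
grip_force: 61.5
```

jog_arm(motion=[[0, 0, 0, 0.08, 0, 0, 0], [0, 0, 0, 0, 0, 0, 0], [0, 0, 0, 0, 0, 0, 0]])

```text
t: 12.22
tool_pos: [0.5589, 0.1303, 0.0965]
eef_rot: [-0.002, 1.0, -0.0, -0.001]
contact_force: [-3.0, 2.4, -2.4]
opening: 0.0289
grip_force: 61.5
```

jog_arm(motion=[[0, 0, 0, -0.17, 0, 0, 0], [0, 0, 0, 0, 0.06, 0, 0], [0, 0, 0, 0, 0, 0, 0], [0, 0, 0, 0, 0.06, 0, 0], [0, 0, 0, 0, 0, 0, 0], [0, 0, 0, 0, 0, 0, 0]])

```text
t: 12.72
tool_pos: [0.5581, 0.1314, 0.0969]
eef_rot: [-0.002, 1.0, -0.0, 0.0]
contact_force: [-0.1, 0.2, -2.3]
opening: 0.0284
grip_force: 61.4
```

jog_arm(motion=[[0, 0, 0, 0, 0.06, 0, 0], [0, 0, 0, 0, 0, 0, 0], [0, 0, 0, 0, 0, 0, 0]])

```text
t: 12.97
tool_pos: [0.5579, 0.132, 0.0969]
eef_rot: [-0.002, 1.0, -0.0, 0.0]
contact_force: [0.5, 0.0, -2.4]
opening: 0.0288
grip_force: 61.4
```

jog_arm(motion=[[0, 0, 0, 0, 0.06, 0, 0], [0, 0, 0, 0, 0, 0, 0], [0, 0, 0, 0, 0, 0, 0]])

```text
t: 13.22
tool_pos: [0.558, 0.1325, 0.0969]
eef_rot: [-0.002, 1.0, -0.0, 0.0]
contact_force: [-0.1, -1.8, 0.0]
opening: 0.0288
grip_force: 61.4
```

jog_arm(motion=[[0, 0, 0, 0, 0.06, 0, 0], [0, 0, 0, 0, 0, 0, 0], [0, 0, 0, 0, 0, 0, 0]])

```text
t: 13.47
tool_pos: [0.558, 0.1328, 0.0969]
eef_rot: [-0.002, 1.0, -0.0, 0.0]
contact_force: [-0.2, -3.3, -0.3]
opening: 0.0287
grip_force: 61.8
```

jog_arm(motion=[[0, 0, 0, -0.04, -0.2, 0, 0], [0, 0, 0, 0, 0, 0, 0], [0, 0, 0, 0, 0, -0.05, 0], [0, 0, 0, 0, 0, 0, 0], [0, 0, 0, 0, 0, -0.05, 0], [0, 0, 0, 0, 0, 0, 0], [0, 0, 0, 0, 0, 0, 0]])

```text
t: 14.05
tool_pos: [0.5573, 0.1314, 0.0957]
eef_rot: [-0.002, 1.0, -0.0, -0.0]
contact_force: [0.1, -0.1, -1.9]
opening: 0.029
grip_force: 61.7
```

jog_arm(motion=[[0, 0, 0, 0, 0, -0.06, 0], [0, 0, 0, 0, 0, 0, 0], [0, 0, 0, 0, 0, -0.06, 0], [0, 0, 0, 0, 0, 0, 0], [0, 0, 0, 0, 0, 0, 0]])

```text
t: 14.47
tool_pos: [0.5574, 0.1313, 0.0946]
eef_rot: [-0.002, 1.0, -0.0, -0.0]
contact_force: [0.3, -0.2, -2.0]
opening: 0.0286
grip_force: 61.7
```

The shank has entered without contact. I'll continue down gently.

jog_arm(motion=[[0, 0, 0, 0, 0, -0.08, 0], [0, 0, 0, 0, 0, -0.08, 0], [0, 0, 0, 0, 0, -0.08, 0], [0, 0, 0, 0, 0, -0.08, 0], [0, 0, 0, 0, 0, 0, 0], [0, 0, 0, 0, 0, 0, 0]])

```text
t: 14.97
tool_pos: [0.5574, 0.1312, 0.0913]
eef_rot: [-0.002, 1.0, -0.0, -0.0]
contact_force: [0.1, 0.2, -2.7]
opening: 0.0283
grip_force: 61.7
```

jog_arm(motion=[[0, 0, 0, 0, 0, -0.08, 0], [0, 0, 0, 0, 0, -0.08, 0], [0, 0, 0, 0, 0, -0.08, 0], [0, 0, 0, 0, 0, -0.08, 0], [0, 0, 0, 0, 0, 0, 0], [0, 0, 0, 0, 0, 0, 0]])

```text
t: 15.47
tool_pos: [0.5574, 0.1312, 0.0881]
eef_rot: [-0.002, 1.0, -0.0, -0.0]
contact_force: [-0.2, -0.4, -2.1]
opening: 0.0288
grip_force: 61.7
```

jog_arm(motion=[[0, 0, 0, 0, 0, -0.08, 0], [0, 0, 0, 0, 0, -0.08, 0], [0, 0, 0, 0, 0, -0.08, 0], [0, 0, 0, 0, 0, -0.08, 0], [0, 0, 0, 0, 0, 0, 0], [0, 0, 0, 0, 0, 0, 0]])

```text
t: 15.97
tool_pos: [0.5574, 0.1312, 0.0849]
eef_rot: [-0.002, 1.0, -0.0, -0.0]
contact_force: [-1.1, 0.8, -2.5]
opening: 0.0289
grip_force: 61.7
```

jog_arm(motion=[[0, 0, 0, 0, 0, -0.08, 0], [0, 0, 0, 0, 0, -0.08, 0], [0, 0, 0, 0, 0, -0.08, 0], [0, 0, 0, 0, 0, -0.08, 0], [0, 0, 0, 0, 0, 0, 0], [0, 0, 0, 0, 0, 0, 0]])

```text
t: 16.47
tool_pos: [0.5575, 0.1313, 0.082]
eef_rot: [-0.002, 1.0, 0.0, 0.0]
contact_force: [-1.5, -0.3, 0.5]
opening: 0.0286
grip_force: 61.7
```

The ejector is met at about 17 mm. Pushing on.

jog_arm(motion=[[0, 0, 0, 0, 0, -0.08, 0], [0, 0, 0, 0, 0, -0.08, 0], [0, 0, 0, 0, 0, -0.08, 0], [0, 0, 0, 0, 0, -0.08, 0], [0, 0, 0, 0, 0, 0, 0], [0, 0, 0, 0, 0, 0, 0]])

```text
t: 16.97
tool_pos: [0.5575, 0.1313, 0.0785]
eef_rot: [-0.002, 1.0, -0.0, 0.0]
contact_force: [-0.1, 0.8, 0.3]
opening: 0.0286
grip_force: 61.7
```

jog_arm(motion=[[0, 0, 0, 0, 0, -0.08, 0], [0, 0, 0, 0, 0, -0.08, 0], [0, 0, 0, 0, 0, -0.08, 0], [0, 0, 0, 0, 0, -0.08, 0], [0, 0, 0, 0, 0, 0, 0], [0, 0, 0, 0, 0, 0, 0]])

```text
t: 17.47
tool_pos: [0.5574, 0.1313, 0.0753]
eef_rot: [-0.002, 1.0, -0.0, 0.0]
contact_force: [0.6, -0.6, -0.0]
opening: 0.0288
grip_force: 61.7
```

jog_arm(motion=[[0, 0, 0, 0, 0, -0.08, 0], [0, 0, 0, 0, 0, -0.08, 0], [0, 0, 0, 0, 0, -0.08, 0], [0, 0, 0, 0, 0, -0.08, 0], [0, 0, 0, 0, 0, 0, 0], [0, 0, 0, 0, 0, 0, 0]])

```text
t: 17.97
tool_pos: [0.5574, 0.1313, 0.072]
eef_rot: [-0.002, 1.0, -0.0, -0.0]
contact_force: [0.3, -0.4, 0.0]
opening: 0.0289
grip_force: 61.8
```

jog_arm(motion=[[0, 0, 0, 0, 0, -0.08, 0], [0, 0, 0, 0, 0, -0.08, 0], [0, 0, 0, 0, 0, -0.06, 0], [0, 0, 0, 0, 0, 0, 0], [0, 0, 0, 0, 0, 0, 0]])

```text
t: 18.38
tool_pos: [0.5574, 0.1313, 0.0699]
eef_rot: [-0.002, 1.0, -0.0, -0.0]
contact_force: [0.8, -0.2, -0.1]
opening: 0.029
grip_force: 61.8
```

jog_arm(motion=[[0, 0, 0, 0, 0, -0.07, 0], [0, 0, 0, 0, 0, 0, 0], [0, 0, 0, 0, 0, -0.07, 0], [0, 0, 0, 0, 0, 0, 0], [0, 0, 0, 0, 0, 0, 0]])

```text
t: 18.8
tool_pos: [0.5575, 0.1313, 0.0686]
eef_rot: [-0.002, 1.0, -0.0, 0.0]
contact_force: [0.1, 0.4, 0.6]
opening: 0.0287
grip_force: 61.8
```

jog_arm(motion=[[0, 0, 0, 0, 0, -0.06, 0], [0, 0, 0, 0, 0, 0, 0], [0, 0, 0, 0, 0, 0, 0]])

```text
t: 19.05
tool_pos: [0.5574, 0.1313, 0.068]
eef_rot: [-0.002, 1.0, -0.0, 0.0]
contact_force: [0.6, 0.3, 0.8]
opening: 0.0286
grip_force: 61.8
```

jog_arm(motion=[[0, 0, 0, 0, 0, -0.06, 0], [0, 0, 0, 0, 0, 0, 0], [0, 0, 0, 0, 0, 0, 0]])

```text
t: 19.3
tool_pos: [0.5575, 0.1313, 0.0674]
eef_rot: [-0.002, 1.0, -0.0, 0.0]
contact_force: [0.8, 0.5, 0.9]
opening: 0.0287
grip_force: 61.8
```

jog_arm(motion=[[0, 0, 0, 0, 0, -0.05, 0], [0, 0, 0, 0, 0, 0, 0], [0, 0, 0, 0, 0, 0, 0]])

```text
t: 19.55
tool_pos: [0.5575, 0.1313, 0.067]
eef_rot: [-0.002, 1.0, 0.0, 0.0]
contact_force: [-1.0, -0.0, 4.1]
opening: 0.0288
grip_force: 62.3
```

jog_arm(motion=[[0, 0, 0, 0, 0, -0.05, 0], [0, 0, 0, 0, 0, 0, 0], [0, 0, 0, 0, 0, 0, 0]])

```text
t: 19.8
tool_pos: [0.5575, 0.1312, 0.067]
eef_rot: [-0.002, 1.0, 0.0, 0.0]
contact_force: [-3.3, 0.5, 9.4]
opening: 0.0288
grip_force: 62.9
```

It's seated: z stops at 0.067 and the force steps up to 9 N. Releasing.

jog_arm(motion=[[0, 0, 0, 0, 0, 0.03, 0], [0, 0, 0, 0, 0, 0, 50], [0, 0, 0, 0, 0, 0, 80], [0, 0, 0, 0, 0, 0, 100], [0, 0, 0, 0, 0, 0, 100], [0, 0, 0, 0, 0, 0, 100], [0, 0, 0, 0, 0, 0, 100], [0, 0, 0, 0, 0, 0, 100]])

```text
t: 20.47
tool_pos: [0.5574, 0.1312, 0.0666]
eef_rot: [-0.002, 1.0, -0.0, -0.0]
contact_force: [0.6, -0.4, -0.1]
opening: 0.0851
grip_force: 0.0
```

jog_arm(motion=[[0, 0, 0, 0, 0, 1.0, 100], [0, 0, 0, 0, 0, 2.0, 100], [0, 0, 0, 0, 0, 3.0, 100], [0, 0, 0, 0, 0, 3.0, 100], [0, 0, 0, -0.5, 0, 3.0, 100], [0, 0, 0, -1.0, 0, 2.0, 100], [0, 0, 0, -1.5, 0, 2.0, 100], [0, 0, 0, 0, 0, 0, 100], [0, 0, 0, 0, 0, 0, 100]])

```text
t: 21.22
tool_pos: [0.5278, 0.1315, 0.2285]
eef_rot: [-0.002, 1.0, 0.001, 0.001]
contact_force: [-0.5, 0.5, 0.8]
opening: 0.0853
grip_force: 0.0
```

```bash
python3 - <<'E'
from h import *
c,p,d=grab("wrist","w5"); hsv=cv2.cvtColor(p,cv2.COLOR_BGR2HSV)
m=cv2.inRange(hsv,(3,180,60),(14,255,255)); n,l,s,ce=cv2.connectedComponentsWithStats(m); i=1+np.argmax(s[1:,4]); vv,uu=np.where(l==i); print(s[i],ce[i])
P=np.array([dep(c,a,b,d[b,a]) for a,b in zip(uu,vv)]); zt=np.percentile(P[:,2],95); t=P[np.abs(P[:,2]-zt)<.002]
print("top z (want .106)",zt,t.mean(0)); A=np.c_[t[:,:2]-t[:,:2].mean(0),np.ones(len(t))]; print("slope",np.linalg.lstsq(A,t[:,2],rcond=None)[0])
u,v=proj(c,[.557,.131,.06]).astype(int); u,v=max(u,80),max(v,60)
c2,p2,_=grab("side","s5"); a,b=proj(c2,[.557,.131,.07]).astype(int)
cv2.imwrite("pics/v5.png",np.hstack([cv2.resize(p[v-60:v+60,u-80:u+80],(400,300)),cv2.resize(p2[b-30:b+30,a-40:a+40],(400,300),interpolation=cv2.INTER_CUBIC)]))
E
```

```text
[228 185  34  45 966] [244.20600414 211.46687371]
top z (want .106) 0.10675355179321921 [0.55654731 0.13046835 0.10577998]
slope [0.00305664 0.00022093 0.10577998]
```

View pics/v5.png

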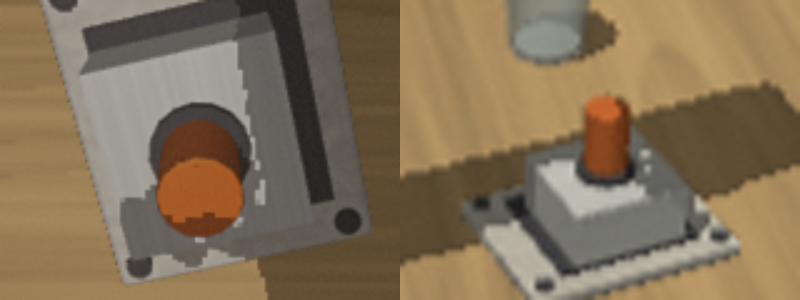

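Both views show the punch upright with its collar flat on the die, at left-half (200,155) and right-half (605,170). The handle top is at z = 0.1058 m (0.106 expected) and level. The gripper is clear.

```bash
python3 -c "
from cell import ctrl
print(ctrl.job_done())"
```

```text
the job is handed in; nothing more can be done
None
```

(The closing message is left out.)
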